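Sort display feet by the grip of their soles

ROBOT

A 6-joint arm with a two-finger parallel gripper is mounted at the origin on a cart in front of the work surface, level with it; the furniture and walls round the work are solid. World frame = base frame: x ahead of the robot, y to its left, z up, the work surface at z = 0. Lengths are in m, angles in rad, forces in N, time in s.
With the tool pointing down it reaches from about 0.25 to 0.8 m from the base axis. Payload 3.9 kg.
Tool frame: the origin (TCP) lies midway between the tips of the shut fingers; the grasp point (between the pads) lies 19 mm behind it (ctrl.grasp_offset is the distance from the TCP to the grasp point, in m); z points along the fingers, y is the line along which they close (so a half turn about z gives the same grasp; the last joint's range is limited). The gripper opens to 85 mm and grips with 20 to 120 N. Pads are 22 mm wide; open, the fingers measure 114 mm over their backs; the gripper's body (76 mm by 85 mm) begins 54 mm behind the grasp point. The pads swing forward as they close: fully open they stand 13 mm farther back than shut.
Start: joints at [1.247, 0.26, -0.138, 1.173, 0, 1.571], TCP at [0.167, 0.498, 0.194] pointing down, gripper open.
Joint ranges: [-2.78, 2.78], [-0.83, 1.72], [-1.28, 1.37], [-1.9, 2.12], [-1.57, 1.48], [-3.14, 3.14]. Speed limits (rad/s): [2.57, 2.57, 3.14, 3.14, 3.14, 3.14].

INTERFACE

Orientations are given as a rotation vector (axis times angle).
In Python, from bench import ctrl gives the robot as it stands.
- The arm moves only by the shell command python3 -m pendant 'ROWS'. ROWS is JSON, one flat list of numbers, 5 for each row, row after row: the opening, from 0 (shut) to 1 (fully open), then the shift along the tool's x, y, z in units of 50 mm (1.0 is 50 mm), then the turn about the tool's z in units of 5 degrees (1.0 is 5 degrees). A call has 1 to 8 rows; each row shifts and turns the commanded pose from where the row before left it, along the tool's axes as they then stand; what a row does not reach is not made up. A row lasts 1/10 s, in which the tool goes at most 50 mm and 8.59 degrees, less where a joint would pass 70% of its speed; a pose out of reach is approached as far as the arm can. A call is refused whole if a number of a shift passes 1 or a number of a turn 1, either way. A call with a gripper value outside its range is refused whole. The fingers move at their own pace and stop on an object; the grip force is fixed at half the most. Time passes only in rows, so rows that do not move let the fingers close. It gives the time, the measured TCP pose, the force, the opening and the grip force at its end, in the units of the state.
- ctrl.read_state(): the state, without advancing time (a new reading comes with each control period).
- ctrl.snapshot(name): name is "scene" or "top"; returns (picture, depth): 384x512x3 uint8, red, green, blue; 384x512 float32, m along the optical axis (not along the pixel's ray), 0 where there is no reading.
- ctrl.camera_params(name): a dict with "intrinsics" (3x3 intrinsics, pixels), "dist" ([k1, k2, p1, p2, k3] as OpenCV has them; the pictures are not rectified), "cam_to_world" (4x4, takes a point from camera to world coordinates). Camera axes: x right, y down, z forward; pixel columns grow to the right and rows downward; lengths in m; the calibration is good to about 2 mm. A picture is of the moment at which its call begins. camera_params takes no time and is no camera call.
- ctrl.hand_in(): hands the job in; it is judged then, once.
The state is a dict: "time_s": time; "joint_positions": joint angles; "qvel": joint speeds; "joint_efforts": joint torques, N m; "position": TCP position; "tcp_rot": TCP orientation; "wrist_force": force on the tool from outside, world axes, zero at the start; "torque": the same for the moment, N m; "gripper_width": opening from 0.0 (shut) to 1.0 (fully open); "grasp_force": force on a finger pad.
Only numpy, scipy, OpenCV 4.12 (cv2) and the standard library are available. Lean on these libraries where they do the work, as an engineer would, in place of code of your own. Each camera call takes 0.05 s, during which the arm holds its last target. There are 200 camera calls.

TASK

The three marble display feet look alike, but the non-slip soles of some have worn smooth. Drag each one at least 4 cm across the table to feel how it grips, and set the grippy ones in the rectangular tray and the slippery ones in the round tray, standing flat on the tray floor. Set them down gently, not from a height, and leave the tin, the tape and the ribbon where they are.

Things in the scene. Friction and masses are not known exactly. Their poses are not given: they have to be found in the camera images.
- foot_a: one of three display feet that look exactly alike: upright round pale marble puck, 50 mm across, 30 mm high, thin black sole below, about 0.50 kg. They start loose on the bare table in a row between the trays, in any order; their names tell nothing. Origin: centre of the underside, z up
- foot_b: as foot_a. The sole of a foot is either sound (friction on the table about 1.1: dragging takes about 5.4 N) or worn smooth (about 0.18: 0.9 N), both within a quarter either way; only dragging tells them apart, and pressing down a little makes it clearer. One or two of the three are worn
- foot_c: as foot_a and foot_b. Beware of the furniture behind: a round display stand on a central foot, its disc-shaped top at a height of 0.24 to 0.28 m, 0.66 m across, centred 0.89 m ahead and 0.03 m left, so that its rim comes within 0.56 m of the base: keep wrist and gripper clear of it; and a small drawer chest 0.13 m high behind the right tray
- rect_tray: rectangular tray of light wood for the grippy feet, fixed to the table; 140 mm (its x) by 176 mm (its y) outside, walls 6 mm thick and 16 mm high, floor 6 mm thick. Origin: centre of the underside. It may stand to the left or to the right of the feet, turned up to 0.25 rad
- round_tray: round tray of light wood for the slippery feet, fixed to the table; 180 mm across outside, 168 mm inside, rim 16 mm high, floor 6 mm thick. Origin: centre of the underside. It stands on the other side of the feet
- mint_tin: bystander: small flat red tin behind the feet, 62 x 94 x 24 mm, loose; origin: centre of the underside
- tape_roll: bystander: roll of clear tape lying flat behind the feet, 73 mm across, 18 mm high, loose; origin: centre of the underside
- ribbon_reel: bystander: reel of gold ribbon lying flat, far left, 60 x 78 x 16 mm, loose; origin: centre of the underside

How it is judged:
On the way, in this order (a step that is already met when the one before it is completed fails the run):
1. one foot has been dragged 3 cm or more along the table, without being lifted (((distance of foot_a from where it was at the start of the episode above 0.03 m and height (world z) of foot_a below 0.003 m and angle between foot_a's own z axis and vertical below 0.08 rad) or (distance of foot_b from where it was at the start of the episode above 0.03 m and height (world z) of foot_b below 0.003 m and angle between foot_b's own z axis and vertical below 0.08 rad) or (distance of foot_c from where it was at the start of the episode above 0.03 m and height (world z) of foot_c below 0.003 m and angle between foot_c's own z axis and vertical below 0.08 rad))), for 0.1 s.
2. a second foot has been dragged so ((((distance of foot_a from where it was at the start of the episode above 0.03 m and height (world z) of foot_a below 0.003 m and angle between foot_a's own z axis and vertical below 0.08 rad) and distance of foot_b from where it was at the start of the episode above 0.03 m) or ((distance of foot_a from where it was at the start of the episode above 0.03 m and height (world z) of foot_a below 0.003 m and angle between foot_a's own z axis and vertical below 0.08 rad) and distance of foot_c from where it was at the start of the episode above 0.03 m) or ((distance of foot_b from where it was at the start of the episode above 0.03 m and height (world z) of foot_b below 0.003 m and angle between foot_b's own z axis and vertical below 0.08 rad) and distance of foot_a from where it was at the start of the episode above 0.03 m) or ((distance of foot_b from where it was at the start of the episode above 0.03 m and height (world z) of foot_b below 0.003 m and angle between foot_b's own z axis and vertical below 0.08 rad) and distance of foot_c from where it was at the start of the episode above 0.03 m) or ((distance of foot_c from where it was at the start of the episode above 0.03 m and height (world z) of foot_c below 0.003 m and angle between foot_c's own z axis and vertical below 0.08 rad) and distance of foot_a from where it was at the start of the episode above 0.03 m) or ((distance of foot_c from where it was at the start of the episode above 0.03 m and height (world z) of foot_c below 0.003 m and angle between foot_c's own z axis and vertical below 0.08 rad) and distance of foot_b from where it was at the start of the episode above 0.03 m))), for 0.1 s.
3. the third foot has been dragged so ((((distance of foot_a from where it was at the start of the episode above 0.03 m and height (world z) of foot_a below 0.003 m and angle between foot_a's own z axis and vertical below 0.08 rad) and distance of each of foot_b, foot_c from where it was at the start of the episode above 0.03 m) or ((distance of foot_b from where it was at the start of the episode above 0.03 m and height (world z) of foot_b below 0.003 m and angle between foot_b's own z axis and vertical below 0.08 rad) and distance of each of foot_a, foot_c from where it was at the start of the episode above 0.03 m) or ((distance of foot_c from where it was at the start of the episode above 0.03 m and height (world z) of foot_c below 0.003 m and angle between foot_c's own z axis and vertical below 0.08 rad) and distance of each of foot_a, foot_b from where it was at the start of the episode above 0.03 m))), for 0.1 s.
At the end, for the whole second after the job is handed in: Every foot with a sound (grippy) sole stands in the rectangular tray and every foot with a worn (slippery) sole in the round tray, each wholly inside the walls, flat on the tray floor (underside less than 9 mm above the table, tilt under 0.1 rad), at rest and released (x of foot_a in the frame of rect_tray between -0.045 and 0.045 m and y of foot_a in the frame of rect_tray between -0.064 and 0.064 m and z of each of foot_a, foot_c in the frame of rect_tray below 0.009 m and horizontal distance between foot_b and round_tray below 0.067 m and z of foot_b in the frame of round_tray below 0.009 m and x of foot_c in the frame of rect_tray between -0.045 and 0.045 m and y of foot_c in the frame of rect_tray between -0.064 and 0.064 m and angle between each of foot_a, foot_b, foot_c's own z axis and vertical below 0.1 rad and linear speed of each of foot_a, foot_b, foot_c below 0.02 m/s); the robot touches nothing.
It fails at once if the tin is moved by more than 3 cm (distance of mint_tin from where it was at the start of the episode above 0.03 m).
It fails at once if the tape is moved by more than 3 cm (distance of tape_roll from where it was at the start of the episode above 0.03 m).
It fails at once if the ribbon is moved by more than 3 cm (distance of ribbon_reel from where it was at the start of the episode above 0.03 m).
It fails at once if a foot is dropped or thrown: moves faster than 0.6 m/s while nothing holds it ((linear speed of foot_a above 0.6 m/s and contact force between foot_a and the fingers below 0.2 N) or (linear speed of foot_b above 0.6 m/s and contact force between foot_b and the fingers below 0.2 N) or (linear speed of foot_c above 0.6 m/s and contact force between foot_c and the fingers below 0.2 N)).
It fails at once if a foot is tipped over (angle between any of foot_a, foot_b, foot_c's own z axis and vertical above 0.8 rad).
It also fails if it takes over 67 s, if anything falls off the work surface, if the arm or the gripper's body presses on something with over 40 N, if the wrist force passes 120 N, or if a joint passes its speed limit or range.

## Working session

There is one attempt and no reset: what is moved stays moved. The work goes in short steps, Python scripts to look and compute and a shell command to move; the robot and the scene stay as the last step left them, time stands still between calls to the robot, and variables do not carry over. Pictures are saved under pics/ and viewed, at most 10 in all, crops included, and the job is handed in when it is done.

```bash
mkdir -p pics; ls; python3 - <<'E'
from bench import ctrl
import cv2,numpy as np
s=ctrl.read_state();print({k:np.round(v,3).tolist() for k,v in s.items()},ctrl.grasp_offset)
for n in("scene","top"):
    im,d=ctrl.snapshot(n);cv2.imwrite(f"pics/{n}0.png",im[:,:,::-1]);np.save(f"pics/{n}0d.npy",d)
    p=ctrl.camera_params(n);print(n,p["intrinsics"],p["dist"],np.round(p["cam_to_world"],3))
E
```

```text
pics
{'time_s': 0.0, 'joint_positions': [1.247, 0.261, -0.139, 1.173, 0.0, 1.571], 'qvel': [0.001, -0.001, -0.0, -0.0, -0.0, 0.0], 'joint_efforts': [-0.002, -40.568, 25.392, 0.019, -0.0, 0.0], 'position': [0.167, 0.497, 0.193], 'tcp_rot': [-0.506, -3.1, 0.003], 'wrist_force': [0.713, 0.106, -0.109], 'torque': [0.057, -0.003, -0.062], 'grasp_force': 0.0, 'gripper_width': 0.997} 0.0187
scene [[363.36176624   0.         258.49974128]
 [  0.         363.36176624 185.1370578 ]
 [  0.           0.           1.        ]] [-0.02189037  0.          0.          0.          0.        ] [[ 0.473 -0.328  0.818 -0.227]
 [-0.881 -0.166  0.443 -0.429]
 [-0.01  -0.93  -0.367  0.388]
 [ 0.     0.     0.     1.   ]]
top [[421.85046575   0.         245.59682479]
 [  0.         421.85046575 190.5108898 ]
 [  0.           0.           1.        ]] [-0.01855177  0.          0.          0.          0.        ] [[-0.029 -0.992  0.126  0.409]
 [-0.999  0.033  0.033 -0.065]
 [-0.037 -0.125 -0.991  1.   ]
 [ 0.     0.     0.     1.   ]]
```

View pics/top0.png

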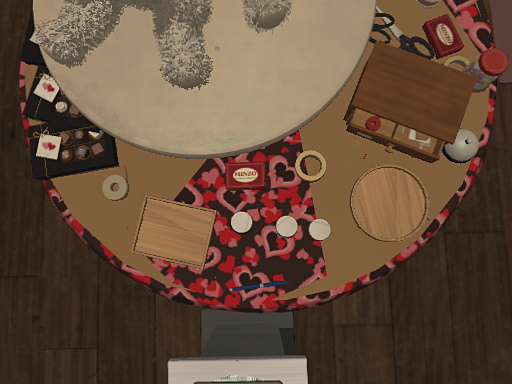

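View pics/scene0.png

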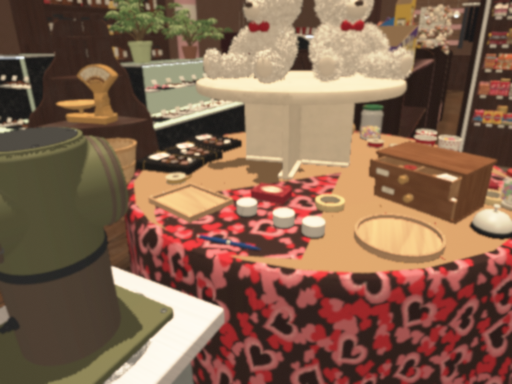

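The top view shows the rectangular tray at (174,231), the round tray at (389,203), and the feet at (241,222), (287,226) and (319,229). The tin is at (245,175), the tape at (311,165) and the ribbon at (115,187). The scene view agrees: rectangular tray on the left, round tray on the right.

```bash
cat > h.py <<'E'
from bench import ctrl
import cv2,numpy as np
from scipy.spatial.transform import Rotation as R
def ray(n,px,z):
    p=ctrl.camera_params(n);px=np.array(px,float).reshape(-1,1,2)
    u=cv2.undistortPoints(px,np.array(p["intrinsics"]),np.array(p["dist"])).reshape(-1,2)
    T=np.array(p["cam_to_world"]);d=np.c_[u,np.ones(len(u))]@T[:3,:3].T;o=T[:3,3]
    return o+d*((z-o[2])/d[:,2])[:,None]
def feet(im,n="top",box=(130,290,95,450),amin=150,amax=900):
    """pale grey blobs -> list of (pixel, area)"""
    h=cv2.cvtColor(im,cv2.COLOR_RGB2HSV);m=((h[...,1]<45)&(h[...,2]>140)).astype(np.uint8)
    b=np.zeros_like(m);b[box[0]:box[1],box[2]:box[3]]=1;m=cv2.morphologyEx(m*b,cv2.MORPH_OPEN,np.ones((3,3)))
    nn,l,s,c=cv2.connectedComponentsWithStats(m)
    return [(c[i].round(1),s[i,4],s[i,2:4]) for i in range(1,nn) if amin<s[i,4]<amax]
E
python3 - <<'E'
from h import *
im=cv2.imread("pics/top0.png")[:,:,::-1].copy();d=np.load("pics/top0d.npy")
for c,a,wh in feet(im): print("foot",c,a,wh,ray("top",c,.03).round(3), "depth",d[int(c[1]),int(c[0])])
p=ctrl.camera_params("top");T=np.array(p["cam_to_world"]);K=np.array(p["intrinsics"])
v,u=np.mgrid[:384,:512];q=cv2.undistortPoints(np.stack([u,v],-1).reshape(-1,1,2).astype(float),K,np.array(p["dist"])).reshape(-1,2)
W=(np.c_[q,np.ones(len(q))]*d.reshape(-1,1))@T[:3,:3].T+T[:3,3];W=W.reshape(384,512,3)
z=W[...,2]
for n,(u0,v0) in dict(f1=(241,222),f2=(287,226),f3=(319,229),tin=(245,175),tape=(300,165),rib=(105,187),rect=(174,231),rnd=(389,203),table=(260,260)).items(): print(n,W[v0,u0].round(4))
# trays by light-wood colour
h=cv2.cvtColor(im,cv2.COLOR_RGB2HSV);print(h[231,174],h[203,389],h[190,300],h[165,210],h[270,350])
for n,(u0,v0,r) in dict(rect=(174,231,60),rnd=(389,203,60),tin=(245,175,32),tape=(311,165,25),rib=(115,187,22)).items():
    m=(z>(.011 if n in("rect","rnd") else .009));b=np.zeros_like(m);b[v0-r:v0+r,u0-r:u0+r]=1
    m=(m&b).astype(np.uint8)
    cs,_=cv2.findContours(m,cv2.RETR_EXTERNAL,cv2.CHAIN_APPROX_NONE);c=max(cs,key=cv2.contourArea)
    hh=dict(rect=.016,rnd=.016,tin=.024,tape=.018,rib=.016)[n]
    P=ray("top",c.reshape(-1,2),hh)[:,:2].astype(np.float32)
    print(n,"minrect",cv2.minAreaRect(P),"circ",cv2.minEnclosingCircle(P))
E
```

```text
f1 [ 0.4592 -0.0204  0.0318]
f2 [ 0.4468 -0.1253  0.0314]
f3 [ 0.4378 -0.1977  0.0314]
tin [ 0.569  -0.0325  0.0263]
tape [ 0.5927 -0.1642  0.0015]
rib [0.5538 0.3043 0.0136]
rect [0.4441 0.1395 0.0086]
rnd [ 0.494  -0.3673  0.0068]
table [ 0.3707 -0.061   0.0023]
[ 15 129 158] [ 15 130 153] [ 8 98 47] [  9 112  48] [ 15 135 128]
rect minrect ((0.44393131136894226, 0.1402524709701538), (0.17710517346858978, 0.1399877965450287), 75.89683532714844) circ ((0.4427490234375, 0.1401875913143158), 0.11140114068984985)
rnd minrect ((0.4954659938812256, -0.36577308177948), (0.17753586173057556, 0.18002286553382874), 86.576416015625) circ ((0.49551087617874146, -0.36561667919158936), 0.0911618247628212)
tin minrect ((0.5697547197341919, -0.03203536942601204), (0.06288810074329376, 0.09361027181148529), 0.5687657594680786) circ ((0.5701025128364563, -0.032583221793174744), 0.05517982318997383)
tape minrect ((0.5889620780944824, -0.18602487444877625), (0.07043539732694626, 0.07188141345977783), 87.4856948852539) circ ((0.5882418751716614, -0.18638233840465546), 0.03710296005010605)
rib minrect ((0.5528714656829834, 0.28159722685813904), (0.05838383734226227, 0.05824054777622223), 0.3917793035507202) circ ((0.5527263879776001, 0.281596302986145), 0.03041498363018036)
```

```bash
python3 - <<'E'
from h import *
d=np.load("pics/top0d.npy")
p=ctrl.camera_params("top");T=np.array(p["cam_to_world"])
v,u=np.mgrid[:384,:512];q=cv2.undistortPoints(np.stack([u,v],-1).reshape(-1,1,2).astype(float),np.array(p["intrinsics"]),np.array(p["dist"])).reshape(-1,2)
z=((np.c_[q,np.ones(len(q))]*d.reshape(-1,1))@T[:3,:3].T+T[:3,3])[:,2].reshape(384,512)
for u0,v0 in((241,222),(287,226),(319,229)):
    m=np.zeros(z.shape,np.uint8);m[v0-17:v0+17,u0-17:u0+17]=(z[v0-17:v0+17,u0-17:u0+17]>.02)
    c=max(cv2.findContours(m,0,1)[0],key=cv2.contourArea);P=ray("top",c.reshape(-1,2),.03)[:,:2].astype(np.float32)
    print(cv2.minEnclosingCircle(P),P.mean(0))
E
python3 -m pendant '[1,0,0,0,1, 1,0,0,0,1, 1,0,0,0,1, 1,0,0,0,1, 1,0,0,0,1, 1,0,0,0,1, 1,0,0,0,1, 1,0,0,0,1]'
python3 -m pendant '[1,0,0,0,1, 1,0,0,0,1, 1,0,0,0,1, 1,0,0,0,1, 1,0,0,0,1, 1,0,0,0,1, 1,0,0,0,0.28, 1,0,0,0,0]'
```

```text
((0.4598691165447235, -0.02020454593002796), 0.024977639317512512) [ 0.45990264 -0.02056883]
((0.44736966490745544, -0.12341976165771484), 0.024980176240205765) [ 0.44713315 -0.12330481]
((0.43808677792549133, -0.19805938005447388), 0.02532867342233658) [ 0.43783346 -0.19804074]
time_s: 0.9
position: [0.1669, 0.4973, 0.1931]
tcp_rot: [1.541, 2.737, -0.002]
wrist_force: [-0.5, 0.4, -0.4]
gripper_width: 1.002
grasp_force: 0.0
time_s: 1.7
position: [0.1669, 0.4974, 0.1933]
tcp_rot: [2.219, 2.223, -0.001]
wrist_force: [0.5, 0.1, -1.3]
gripper_width: 1.0
grasp_force: 0.0
```

```bash

python3 -m pendant '[1,-0.797,0.451,0.143,0, 1,-0.797,0.451,0.143,0, 1,-0.797,0.451,0.143,0, 1,-0.797,0.451,0.143,0, 1,-0.797,0.451,0.143,0, 1,-0.797,0.451,0.143,0, 1,-0.797,0.451,0.143,0]'
python3 -m pendant '[1,-0.797,0.451,0.143,0, 1,-0.797,0.451,0.143,0, 1,-0.797,0.451,0.143,0, 1,-0.797,0.451,0.143,0, 1,-0.797,0.451,0.143,0, 1,-0.797,0.451,0.143,0, 1,0,0,0,0,1,0,0,0,0]'
python3 - <<'E'
from h import *
im,_=ctrl.snapshot("top");cv2.imwrite("pics/t1.png",cv2.resize(im[120:300,90:450,::-1],None,fx=2,fy=2))
E
```

```text
time_s: 2.4
position: [0.3257, 0.2173, 0.1434]
tcp_rot: [2.218, 2.224, 0.001]
wrist_force: [0.5, 0.4, -0.2]
gripper_width: 0.999
grasp_force: 0.0
time_s: 3.2
position: [0.4604, -0.0208, 0.1002]
tcp_rot: [-2.221, -2.22, 0.001]
wrist_force: [0.9, 0.5, 0.3]
gripper_width: 1.002
grasp_force: 0.0
```

View pics/t1.png

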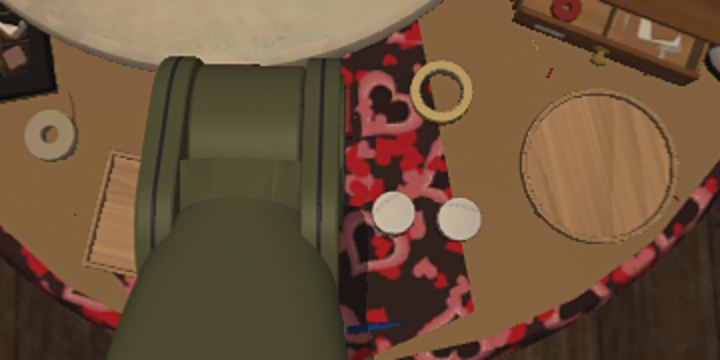

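The wrist housing hides foot 1. Its front edge, at crop (250,62), comes close to the stand rim, so I'll measure the clearance before lowering.

```bash
python3 - <<'E'
from h import *
_,d=ctrl.snapshot("top")
p=ctrl.camera_params("top");T=np.array(p["cam_to_world"])
v,u=np.mgrid[:384,:512];q=cv2.undistortPoints(np.stack([u,v],-1).reshape(-1,1,2).astype(float),np.array(p["intrinsics"]),np.array(p["dist"])).reshape(-1,2)
W=((np.c_[q,np.ones(len(q))]*d.reshape(-1,1))@T[:3,:3].T+T[:3,3]).reshape(384,512,3)
for c in (180,195,210,215,230,245): print(c,[tuple(W[r,c].round(3)) for r in (140,144,148,150,152,155,160,175,190,200)])
_,d=ctrl.snapshot("scene");im,_=ctrl.snapshot("scene");cv2.imwrite("pics/s1.png",im[:,:,::-1])
E
```

```text
180 [(np.float64(0.593), np.float64(0.071), np.float64(0.281)), (np.float64(0.586), np.float64(0.071), np.float64(0.283)), (np.float64(0.579), np.float64(0.072), np.float64(0.28)), (np.float64(0.501), np.float64(0.011), np.float64(0.602)), (np.float64(0.498), np.float64(0.01), np.float64(0.606)), (np.float64(0.494), np.float64(0.009), np.float64(0.612)), (np.float64(0.488), np.float64(0.008), np.float64(0.617)), (np.float64(0.473), np.float64(0.006), np.float64(0.625)), (np.float64(0.459), np.float64(0.007), np.float64(0.625)), (np.float64(0.45), np.float64(0.007), np.float64(0.624))]
195 [(np.float64(0.593), np.float64(0.045), np.float64(0.28)), (np.float64(0.585), np.float64(0.045), np.float64(0.281)), (np.float64(0.577), np.float64(0.045), np.float64(0.283)), (np.float64(0.575), np.float64(0.045), np.float64(0.28)), (np.float64(0.571), np.float64(0.046), np.float64(0.279)), (np.float64(0.495), np.float64(-0.004), np.float64(0.603)), (np.float64(0.489), np.float64(-0.005), np.float64(0.611)), (np.float64(0.473), np.float64(-0.006), np.float64(0.62)), (np.float64(0.459), np.float64(
[... 1777 characters left out ...]
, np.float64(-0.038), np.float64(0.622)), (np.float64(0.447), np.float64(-0.039), np.float64(0.633))]
245 [(np.float64(0.589), np.float64(-0.043), np.float64(0.28)), (np.float64(0.583), np.float64(-0.043), np.float64(0.278)), (np.float64(0.409), np.float64(-0.065), np.float64(1.0)), (np.float64(0.499), np.float64(-0.052), np.float64(0.6)), (np.float64(0.496), np.float64(-0.052), np.float64(0.604)), (np.float64(0.492), np.float64(-0.053), np.float64(0.61)), (np.float64(0.486), np.float64(-0.053), np.float64(0.616)), (np.float64(0.471), np.float64(-0.052), np.float64(0.624)), (np.float64(0.456), np.float64(-0.052), np.float64(0.632)), (np.float64(0.447), np.float64(-0.052), np.float64(0.636))]
```

View pics/s1.png

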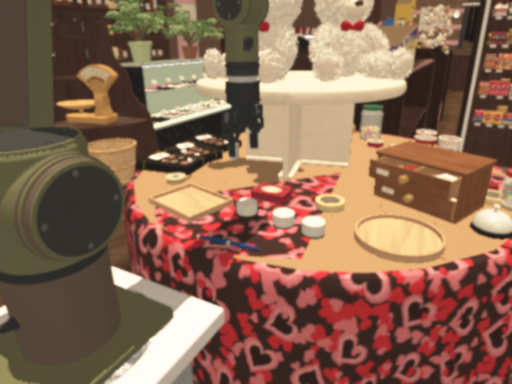

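The scene view shows the slim gripper at (243,110) above foot 1 at (247,207). The wide housing sits at z of about 0.6 and x below 0.51, so it clears the stand.

```bash

python3 -m pendant '[1,0,0,0.5,0, 1,0,0,0.5,0, 1,0,0,0.5,0, 1,0,0,0.3,0, 1,0,0,0.14,0, 1,0,0,0,0,1,0,0,0,0]'
python3 -m pendant '[0.4,0,0,0,0, 0.4,0,0,0,0, 0.3,0,0,0,0, 0.3,0,0,0,0, 0.3,0,0,0,0, 0.3,0,0,0,0, 0.3,0,0,0,0]'
```

```text
time_s: 4.1
position: [0.4611, -0.0196, 0.0044]
tcp_rot: [2.219, 2.223, 0.001]
wrist_force: [-0.0, 0.2, -0.2]
gripper_width: 0.998
grasp_force: 0.0
time_s: 4.8
position: [0.4606, -0.0201, 0.0036]
tcp_rot: [-2.221, -2.222, 0.0]
wrist_force: [0.3, 0.1, 0.7]
gripper_width: 0.298
grasp_force: 0.0
```

```bash
python3 - <<'E'
from h import *
im,_=ctrl.snapshot("scene");im2,_=ctrl.snapshot("top")
a=cv2.resize(im[140:260,170:350],None,fx=3.3,fy=3.3);b=cv2.resize(im2[150:270,170:350],None,fx=1.6,fy=1.6)
c=np.zeros((600,600,3),np.uint8);c[:a.shape[0],:594]=a[:,:594];c[400:592,:288]=b
cv2.imwrite("pics/s2.png",c[:,:,::-1])
E
```

```text
(no output)
```

View pics/s2.png

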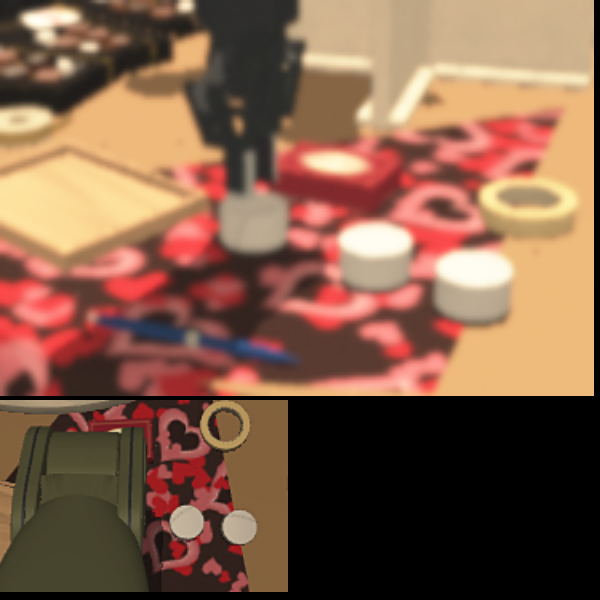

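The crop shows the fingers ending at the top of foot 1, around crop (250,190), with nothing gripped. I'll check foot positions from the scene camera, before and now.

```bash
python3 - <<'E'
from h import *
p=ctrl.camera_params("scene");T=np.array(p["cam_to_world"])
v,u=np.mgrid[:384,:512];q=cv2.undistortPoints(np.stack([u,v],-1).reshape(-1,1,2).astype(float),np.array(p["intrinsics"]),np.array(p["dist"])).reshape(-1,2)
def world(d): return ((np.c_[q,np.ones(len(q))]*d.reshape(-1,1))@T[:3,:3].T+T[:3,3]).reshape(384,512,3)
W0=world(np.load("pics/scene0d.npy"));im1,d=ctrl.snapshot("scene");W1=world(d)
for nm,W in(("before",W0),("now",W1)):
    b=np.zeros((384,512),bool);b[190:245,225:335]=1
    m=b&(W[...,2]>.026)&(W[...,2]<.034)
    n,l,s,c=cv2.connectedComponentsWithStats(m.astype(np.uint8))
    for i in range(1,n):
        if s[i,4]>25:
            P=W[l==i];print(nm,c[i].round(),s[i,4],"x",P[:,0].min().round(3),P[:,0].max().round(3),"y",P[:,1].min().round(3),P[:,1].max().round(3))
for r in range(176,218,3): print(r,im1[r,247].tolist(),W1[r,247].round(3).tolist(),W1[r,242].round(3).tolist())
E
```

```text
before [246. 202.] 146 x 0.437 0.487 y -0.046 0.002
before [283. 213.] 189 x 0.422 0.473 y -0.149 -0.101
before [313. 222.] 212 x 0.415 0.463 y -0.224 -0.176
now [247. 203.] 134 x 0.436 0.484 y -0.047 0.002
now [284. 213.] 185 x 0.424 0.471 y -0.149 -0.1
now [313. 222.] 214 x 0.413 0.463 y -0.224 -0.175
176 [44, 43, 42] [0.444, -0.035, 0.103] [0.435, -0.027, 0.105]
179 [45, 45, 42] [0.476, -0.016, 0.082] [0.661, 0.11, -0.002]
182 [43, 42, 41] [0.472, -0.018, 0.075] [0.425, -0.033, 0.094]
185 [63, 59, 54] [0.473, -0.018, 0.068] [0.425, -0.033, 0.087]
188 [90, 84, 76] [0.474, -0.017, 0.059] [0.435, -0.026, 0.075]
191 [90, 85, 76] [0.475, -0.016, 0.051] [0.432, -0.028, 0.069]
194 [115, 86, 77] [0.474, -0.016, 0.043] [-0.227, -0.429, 0.388]
197 [207, 136, 122] [0.546, 0.026, -0.0] [0.437, -0.025, 0.052]
200 [177, 160, 137] [0.471, -0.017, 0.029] [0.443, -0.02, 0.041]
203 [177, 160, 138] [0.455, -0.027, 0.029] [0.451, -0.015, 0.028]
206 [187, 169, 144] [0.441, -0.035, 0.029] [0.44, -0.022, 0.027]
209 [190, 172, 147] [0.442, -0.034, 0.02] [0.438, -0.023, 0.02]
212 [189, 171, 146] [0.441, -0.034, 0.013] [0.436, -0.024, 0.013]
215 [157, 142, 121] [0.442, -0.034, 0.005] [0.438, -0.022, 0.004]
```

The foot hasn't moved (x 0.436–0.487 in both). The fingertips read z≈0.038, although the reported TCP z is 0.004. So the real tips are about 30 mm higher than stated. I'll open and lower in small guarded steps.

```bash
cat >> h.py <<'E'
def world(n,d):
    p=ctrl.camera_params(n);T=np.array(p["cam_to_world"]);v,u=np.mgrid[:384,:512]
    q=cv2.undistortPoints(np.stack([u,v],-1).reshape(-1,1,2).astype(float),np.array(p["intrinsics"]),np.array(p["dist"])).reshape(-1,2)
    return ((np.c_[q,np.ones(len(q))]*d.reshape(-1,1))@T[:3,:3].T+T[:3,3]).reshape(384,512,3)
def tips():
    """lowest points of the gripper (dark/grey, near the TCP) as seen by the scene camera"""
    s=ctrl.read_state();t=s["position"];im,d=ctrl.snapshot("scene");W=world("scene",d)
    sat=im.max(2).astype(int)-im.min(2)
    for nm,lo,hi in(("near",-.07,-.005),("far",.005,.07)):
        m=(d>0)&(W[...,0]-t[0]>lo)&(W[...,0]-t[0]<hi)&(abs(W[...,1]-t[1])<.03)&(im.max(2)<110)&(sat<22)&(W[...,2]>.004)
        P=W[m];P=P[P[:,2].argsort()][:12];print(nm,len(P),P[:6].round(3).tolist())
E
python3 -m pendant '[1,0,0,0,0, 1,0,0,0,0, 1,0,0,0,0, 1,0,0,0,0, 1,0,0,0,0]'; python3 -c "from h import *;tips()"
python3 -m pendant '[1,0,0,0.1,0, 1,0,0,0.1,0,1,0,0,0,0,1,0,0,0,0]'; python3 -c "from h import *;tips()"
```

```text
time_s: 5.45
position: [0.4606, -0.0201, 0.0037]
tcp_rot: [2.221, 2.222, 0.0]
wrist_force: [1.0, 0.7, 0.4]
gripper_width: 1.003
grasp_force: 0.0
near 12 [[0.406, -0.019, 0.062], [0.408, -0.026, 0.063], [0.406, -0.025, 0.064], [0.404, -0.024, 0.064], [0.41, -0.027, 0.065], [0.406, -0.02, 0.065]]
far 12 [[0.504, -0.017, 0.059], [0.505, -0.013, 0.061], [0.501, -0.021, 0.061], [0.502, -0.023, 0.061], [0.504, -0.028, 0.061], [0.501, -0.027, 0.062]]
time_s: 5.9
position: [0.4602, -0.0201, -0.0067]
tcp_rot: [-2.22, -2.222, 0.001]
wrist_force: [0.5, 0.6, -0.2]
gripper_width: 1.001
grasp_force: 0.0
near 12 [[0.406, -0.024, 0.051], [0.411, -0.027, 0.052], [0.406, -0.019, 0.053], [0.404, -0.028, 0.053], [0.405, -0.022, 0.054], [0.405, -0.025, 0.054]]
far 12 [[0.503, -0.02, 0.049], [0.501, -0.018, 0.05], [0.503, -0.023, 0.05], [0.504, -0.025, 0.05], [0.504, -0.028, 0.05], [0.503, -0.014, 0.051]]
```

```bash

python3 -m pendant '[1,0,0,0.1,0, 1,0,0,0.1,0,1,0,0,0,0,1,0,0,0,0]'; python3 - <<'E'
from h import *
s=ctrl.read_state();t=s["position"];im,d=ctrl.snapshot("scene");W=world("scene",d)
for lo,hi in((-.065,-.03),(.03,.065)):
    m=(d>0)&(W[...,0]-t[0]>lo)&(W[...,0]-t[0]<hi)&(abs(W[...,1]-t[1])<.02)&(W[...,2]>.007)
    P=W[m];o=P[:,2].argsort()[:8];print(P[o].round(3).tolist(),im[m][o].tolist())
cv2.imwrite("pics/s3.png",cv2.resize(im[140:240,190:310,::-1],None,fx=5,fy=5,interpolation=cv2.INTER_CUBIC))
E
```

```text
time_s: 6.35
position: [0.4603, -0.0201, -0.0166]
tcp_rot: [-2.22, -2.222, 0.001]
wrist_force: [-0.0, -0.3, 0.2]
gripper_width: 0.996
grasp_force: 0.0
[[0.411, -0.02, 0.033], [0.413, -0.014, 0.034], [0.413, -0.028, 0.034], [0.41, -0.024, 0.034], [0.412, -0.017, 0.035], [0.409, -0.014, 0.035], [0.417, -0.03, 0.035], [0.409, -0.027, 0.035]] [[204, 106, 96], [224, 107, 98], [169, 154, 134], [176, 122, 108], [201, 112, 101], [239, 99, 93], [172, 157, 135], [168, 143, 125]]
[[0.503, -0.02, 0.033], [0.503, -0.022, 0.033], [0.506, -0.029, 0.034], [0.503, -0.025, 0.034], [0.503, -0.014, 0.035], [0.503, -0.016, 0.035], [0.505, -0.022, 0.036], [0.503, -0.019, 0.036]] [[103, 41, 42], [97, 40, 41], [110, 46, 47], [95, 41, 42], [104, 44, 44], [82, 40, 41], [69, 41, 41], [76, 40, 40]]
```

View pics/s3.png

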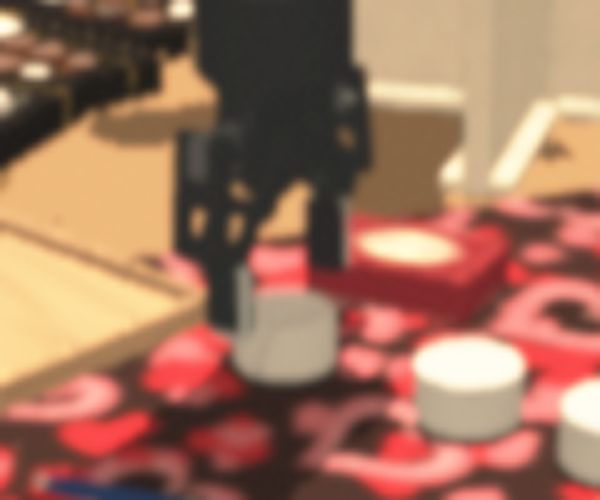

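Open, the fingertip at crop (235,330) measures z≈0.033 with the TCP reading −0.017, so open tips sit at about TCP+0.050. I'll lower another 20 mm, checking forces.

```bash

python3 -m pendant '[1,0,0,0.1,0, 1,0,0,0.1,0,1,0,0,0,0,1,0,0,0,0]'; python3 -m pendant '[1,0,0,0.1,0, 1,0,0,0.1,0,1,0,0,0,0,1,0,0,0,0]'; python3 - <<'E'
from h import *
s=ctrl.read_state();t=s["position"];im,d=ctrl.snapshot("scene");W=world("scene",d)
for lo,hi in((-.065,-.03),(.03,.065)):
    m=(d>0)&(W[...,0]-t[0]>lo)&(W[...,0]-t[0]<hi)&(abs(W[...,1]-t[1])<.02)&(W[...,2]>.007)
    P=W[m];o=P[:,2].argsort()[:4];print(P[o].round(3).tolist())
E
```

```text
time_s: 6.8
position: [0.4603, -0.0201, -0.0266]
tcp_rot: [-2.22, -2.222, 0.001]
wrist_force: [0.7, 0.1, 0.2]
gripper_width: 0.999
grasp_force: 0.0
time_s: 7.2
position: [0.4603, -0.0201, -0.0366]
tcp_rot: [-2.22, -2.222, 0.001]
wrist_force: [-0.5, -1.1, -0.4]
gripper_width: 0.998
grasp_force: 0.0
[[0.412, -0.022, 0.013], [0.414, -0.015, 0.013], [0.412, -0.025, 0.013], [0.411, -0.015, 0.014]]
[[0.505, -0.029, 0.015], [0.505, -0.024, 0.017], [0.5, -0.029, 0.017], [0.505, -0.027, 0.018]]
```

```bash

python3 -m pendant '[0.3,0,0,0,0, 0.3,0,0,0,0, 0.3,0,0,0,0, 0.3,0,0,0,0, 0.3,0,0,0,0, 0.3,0,0,0,0]'
```

```text
time_s: 7.85
position: [0.4616, -0.0201, -0.0356]
tcp_rot: [2.22, 2.221, 0.002]
wrist_force: [0.8, 1.1, 6.2]
gripper_width: 0.564
grasp_force: 61.5
```

```bash

python3 -m pendant '[0.3,0,-0.1,0,0, 0.3,0,-0.2,0,0, 0.3,0,-0.2,0,0]'
python3 -m pendant '[0.3,0,-0.2,0,0, 0.3,0,-0.2,0,0]'
python3 -m pendant '[0.3,0,-0.2,0,0]'
python3 -m pendant '[0.3,0,0,0,0,0.3,0,0,0,0]'
```

```text
time_s: 8.15
position: [0.4385, -0.0202, -0.0355]
tcp_rot: [2.218, 2.219, 0.006]
wrist_force: [4.4, -0.1, 2.3]
gripper_width: 0.565
grasp_force: 62.8
time_s: 8.35
position: [0.418, -0.0202, -0.0355]
tcp_rot: [2.218, 2.22, 0.006]
wrist_force: [5.0, 0.9, 2.0]
gripper_width: 0.57
grasp_force: 62.8
time_s: 8.45
position: [0.408, -0.0202, -0.0355]
tcp_rot: [2.218, 2.22, 0.006]
wrist_force: [5.4, -0.4, 2.1]
gripper_width: 0.573
grasp_force: 62.8
time_s: 8.65
position: [0.4061, -0.0202, -0.0356]
tcp_rot: [2.22, 2.221, 0.001]
wrist_force: [1.0, -0.3, 8.6]
gripper_width: 0.569
grasp_force: 63.4
```

```bash

python3 -m pendant '[0.3,0,0,0.04,0, 0.3,0,0,0,0]'
python3 -m pendant '[0.3,0,0.1,0,0, 0.3,0,0.1,0,0]'
python3 -m pendant '[0.3,0,0.1,0,0, 0.3,0,0.1,0,0]'
python3 -m pendant '[0.3,0,0.1,0,0]'
python3 -m pendant '[0.3,0,0,0,0,0.3,0,0,0,0]'
```

```text
time_s: 8.85
position: [0.4061, -0.0202, -0.0357]
tcp_rot: [2.22, 2.221, 0.002]
wrist_force: [-5.9, 0.3, 36.3]
gripper_width: 0.565
grasp_force: 66.5
time_s: 9.05
position: [0.4056, -0.0203, -0.036]
tcp_rot: [-2.214, -2.215, 0.017]
wrist_force: [-21.5, -0.6, 55.9]
gripper_width: 0.568
grasp_force: 69.7
time_s: 9.25
position: [0.4049, -0.0203, -0.0366]
tcp_rot: [-2.206, -2.206, 0.036]
wrist_force: [-41.9, -1.0, 82.6]
gripper_width: 0.57
grasp_force: 75.6
time_s: 9.35
position: [0.4045, -0.0203, -0.037]
tcp_rot: [-2.201, -2.202, 0.046]
wrist_force: [-50.1, -1.7, 91.7]
gripper_width: 0.571
grasp_force: 79.1
time_s: 9.55
position: [0.4044, -0.0203, -0.037]
tcp_rot: [-2.202, -2.202, 0.045]
wrist_force: [-43.8, -1.9, 90.2]
gripper_width: 0.565
grasp_force: 77.8
```

Pressed, it sticks with 50 N sideways against 90 N down and does not slide, so foot 1 is grippy. I'll unload it gently and lift.

```bash

python3 -m pendant '[0.3,0,-0.12,-0.02,0, 0.3,0,-0.12,-0.02,0, 0.3,0,-0.12,-0.02,0,0.3,0,-0.1,0,0,0.3,0,0,0,0]'
python3 -m pendant '[0.3,0,0,-0.2,0, 0.3,0,0,-0.4,0, 0.3,0,0,-0.4,0,0.3,0,0,0,0]'
python3 - <<'E'
from h import *
im,d=ctrl.snapshot("scene");W=world("scene",d);t=ctrl.read_state()["position"]
m=(abs(W[...,0]-t[0])<.027)&(abs(W[...,1]-t[1])<.027)&(im.min(2)>110)&(W[...,2]>.006)
P=W[m];print(len(P),P.min(0),P.max(0))
E
```

```text
time_s: 10.05
position: [0.4045, -0.02, -0.0361]
tcp_rot: [-2.218, -2.22, 0.005]
wrist_force: [-3.5, 0.8, 1.7]
gripper_width: 0.563
grasp_force: 66.8
time_s: 10.45
position: [0.4112, -0.0203, 0.0169]
tcp_rot: [2.217, 2.219, 0.007]
wrist_force: [0.8, -0.6, -4.8]
gripper_width: 0.57
grasp_force: 67.1
263 [ 0.38329758 -0.04668709  0.05691803] [0.43627217 0.0064813  0.31266901]
```

```bash

python3 -m pendant '[0.3,0.5,0.1,0,0, 0.3,0.8,0.18,0,0, 0.3,0.8,0.18,0,0, 0.3,0.8,0.18,0,0, 0.3,0.7,0.14,0,0, 0.3,0.3,0.06,0,0, 0.3,0,0,0,0,0.3,0,0,0,0]'
python3 -m pendant '[0.3,0,0,0.3,0, 0.3,0,0,0.3,0, 0.3,0,0,0.2,0, 0.3,0,0,0,0,0.3,0,0,0,0]'
python3 - <<'E'
from h import *
t=np.array(ctrl.read_state()["position"]);print(t)
im,d=ctrl.snapshot("scene");W=world("scene",d)
m=(abs(W[...,0]-t[0])<.03)&(abs(W[...,1]-t[1])<.03)&(im.min(2)>140)&(W[...,2]>.01)&(W[...,2]<.06)
m=cv2.morphologyEx(m.astype(np.uint8),cv2.MORPH_OPEN,np.ones((2,2)))>0
P=W[m];print(len(P),np.percentile(P,[2,50,98],axis=0).round(3))
E
```

```text
time_s: 11.3
position: [0.4483, 0.1741, 0.0136]
tcp_rot: [-2.22, -2.223, 0.005]
wrist_force: [0.1, -1.1, -4.9]
gripper_width: 0.563
grasp_force: 66.8
time_s: 11.8
position: [0.4491, 0.1741, -0.0254]
tcp_rot: [-2.222, -2.221, 0.002]
wrist_force: [-0.3, -0.1, -5.7]
gripper_width: 0.566
grasp_force: 66.8
[ 0.44905917  0.17405156 -0.02544596]
17 [[0.429 0.151 0.023]
 [0.434 0.155 0.03 ]
 [0.436 0.157 0.035]]
```

```bash

python3 -m pendant '[0.3,0,0,0.03,0, 0.3,0,0,0.03,0, 0.3,0,0,0,0]'
python3 -m pendant '[0.3,0,0,0.02,0, 0.3,0,0,0,0]'
```

```text
time_s: 12.15
position: [0.4496, 0.175, -0.0282]
tcp_rot: [2.22, 2.222, 0.001]
wrist_force: [0.6, 0.3, -4.5]
gripper_width: 0.568
grasp_force: 66.8
time_s: 12.35
position: [0.4494, 0.1749, -0.0294]
tcp_rot: [-2.22, -2.222, 0.0]
wrist_force: [-0.2, 0.4, -4.4]
gripper_width: 0.57
grasp_force: 66.8
```

```bash

python3 -m pendant '[0.3,0,0,0.02,0, 0.3,0,0,0,0]'
```

```text
time_s: 12.55
position: [0.4495, 0.175, -0.03]
tcp_rot: [2.22, 2.222, 0.0]
wrist_force: [-1.0, -0.3, 0.7]
gripper_width: 0.567
grasp_force: 67.2
```

Contact: the weight has transferred to the tray floor. Releasing, lifting, and going over to foot 2.

```bash

python3 -m pendant '[0.75,0,0,0,0, 0.75,0,0,0,0, 0.8,0,0,0,0, 0.8,0,0,-0.3,0, 0.9,0,0,-0.6,0, 1,0,0,-0.5,0]'
python3 -m pendant '[1,-0.6,0,0,0, 1,-0.9,0,0,0, 1,-0.9,0,0,0, 1,-0.9,-0.05,0,0, 1,-0.9,0,0,0, 1,-0.9,0,0,0, 1,-0.6,0,0,0, 1,-0.28,0,0,0]'
python3 -m pendant '[1,0,0,0.5,0, 1,0,0,0.4,0, 1,0,0,0.3,0,1,0,0,0,0,1,0,0,0,0]'
python3 - <<'E'
from h import *
im,d=ctrl.snapshot("top");W=world("top",d)
for x,y in((.4494,.175),(.447,-.124),(.438,-.198)):
    m=(np.hypot(W[...,0]-x,W[...,1]-y)<.04)&(W[...,2]>.022)&(W[...,2]<.045);P=W[m]
    if len(P)>20: print(len(P),cv2.minEnclosingCircle(P[:,:2].astype(np.float32)),np.median(P[:,2]))
E
```

```text
time_s: 13.15
position: [0.4494, 0.1748, 0.0405]
tcp_rot: [-2.22, -2.222, 0.0]
wrist_force: [0.2, -0.2, -0.4]
gripper_width: 1.002
grasp_force: 0.0
time_s: 13.95
position: [0.4475, -0.1267, 0.0399]
tcp_rot: [2.223, 2.218, 0.0]
wrist_force: [1.0, 0.4, -0.4]
gripper_width: 0.998
grasp_force: 0.0
time_s: 14.45
position: [0.4471, -0.1236, -0.0203]
tcp_rot: [-2.219, -2.223, 0.0]
wrist_force: [0.1, 0.9, 0.0]
gripper_width: 1.004
grasp_force: 0.0
392 ((0.4482070505619049, 0.1749468892812729), 0.025374270975589752) 0.036520243279303366
```

Foot 1 stands in the tray with its top at 0.0365, i.e. flat on the floor. Now foot 2.

```bash

python3 -m pendant '[1,0,0,0.2,0, 1,0,0,0.11,0, 1,0,0,0,0, 0.3,0,0,0,0, 0.3,0,0,0,0, 0.3,0,0,0,0, 0.3,0,0,0,0, 0.3,0,0,0,0]'
python3 -m pendant '[0.3,0,0,0,0]'
python3 -m pendant '[0.3,0,-0.1,0,0, 0.3,0,-0.2,0,0, 0.3,0,-0.2,0,0]'
python3 -m pendant '[0.3,0,-0.2,0,0, 0.3,0,-0.2,0,0]'
python3 -m pendant '[0.3,0,-0.2,0,0]'
python3 -m pendant '[0.3,0,0,0,0,0.3,0,0,0,0]'
```

```text
time_s: 15.3
position: [0.449, -0.1243, -0.0349]
tcp_rot: [2.219, 2.221, 0.003]
wrist_force: [1.2, 1.0, 5.8]
gripper_width: 0.563
grasp_force: 61.6
time_s: 15.4
position: [0.449, -0.1243, -0.0349]
tcp_rot: [2.219, 2.221, 0.003]
wrist_force: [0.4, 0.2, 5.0]
gripper_width: 0.568
grasp_force: 61.6
time_s: 15.7
position: [0.4259, -0.125, -0.0348]
tcp_rot: [2.216, 2.219, 0.006]
wrist_force: [5.8, -0.4, 1.6]
gripper_width: 0.563
grasp_force: 63.0
time_s: 15.9
position: [0.4055, -0.125, -0.0349]
tcp_rot: [2.217, 2.219, 0.006]
wrist_force: [5.2, -0.2, 1.9]
gripper_width: 0.566
grasp_force: 63.0
time_s: 16.0
position: [0.3956, -0.1251, -0.0349]
tcp_rot: [2.217, 2.218, 0.006]
wrist_force: [5.8, 0.4, 2.0]
gripper_width: 0.562
grasp_force: 63.0
time_s: 16.2
position: [0.3937, -0.125, -0.0349]
tcp_rot: [2.219, 2.22, 0.001]
wrist_force: [0.4, -0.9, 8.8]
gripper_width: 0.567
grasp_force: 63.5
```

Foot 2 reads 5.5 N with about 2 N of press, the same as foot 1, so it is grippy too. It goes in the rectangular tray, and foot 3 should turn out slippery.

```bash

python3 -m pendant '[0.3,0,0,-0.2,0, 0.3,0,0,-0.4,0, 0.3,0,0,-0.4,0,0.3,0,0,0,0]'
python3 -m pendant '[0.3,0.5,0.1,0,0, 0.3,0.8,0.16,0,0, 0.3,0.9,0.16,0,0, 0.3,0.9,0.16,0,0, 0.3,0.8,0.14,0,0, 0.3,0.5,0.1,0,0, 0.3,0.2,0,0,0,0.3,0,0,0,0]'
python3 -m pendant '[0.3,0,0,0.3,0, 0.3,0,0,0.3,0, 0.3,0,0,0.18,0, 0.3,0,0,0,0,0.3,0,0,0,0]'
```

```text
time_s: 16.6
position: [0.3921, -0.1242, 0.0154]
tcp_rot: [2.22, 2.222, -0.0]
wrist_force: [2.0, 0.1, -4.1]
gripper_width: 0.569
grasp_force: 63.5
time_s: 17.4
position: [0.4313, 0.1063, 0.013]
tcp_rot: [-2.217, -2.224, 0.005]
wrist_force: [-0.5, -1.0, -4.7]
gripper_width: 0.566
grasp_force: 63.2
time_s: 17.9
position: [0.4324, 0.105, -0.025]
tcp_rot: [-2.222, -2.221, 0.002]
wrist_force: [0.6, 0.9, -4.4]
gripper_width: 0.569
grasp_force: 63.2
```

```bash

python3 -m pendant '[0.3,0,0,0.03,0, 0.3,0,0,0.02,0, 0.3,0,0,0,0]'
python3 -m pendant '[0.3,0,0,0.02,0, 0.3,0,0,0,0]'
python3 -m pendant '[0.3,0,0,0.01,0, 0.3,0,0,0,0]'
```

```text
time_s: 18.2
position: [0.4333, 0.1059, -0.027]
tcp_rot: [2.22, 2.222, 0.001]
wrist_force: [1.1, 0.1, -4.6]
gripper_width: 0.566
grasp_force: 63.2
time_s: 18.4
position: [0.4331, 0.1059, -0.0283]
tcp_rot: [2.22, 2.222, 0.0]
wrist_force: [-0.0, -0.1, -4.7]
gripper_width: 0.564
grasp_force: 63.2
time_s: 18.6
position: [0.433, 0.106, -0.0288]
tcp_rot: [2.22, 2.223, 0.0]
wrist_force: [0.2, -0.8, -4.5]
gripper_width: 0.566
grasp_force: 63.5
```

```bash

python3 -m pendant '[0.3,0,0,0.015,0, 0.3,0,0,0,0]'
```

```text
time_s: 18.8
position: [0.4331, 0.106, -0.0289]
tcp_rot: [2.22, 2.222, 0.001]
wrist_force: [-2.2, -1.1, 4.8]
gripper_width: 0.564
grasp_force: 64.5
```

```bash

python3 -m pendant '[0.75,0,0,0,0, 0.75,0,0,0,0, 0.8,0,0,0,0, 0.8,0,0,-0.3,0, 0.9,0,0,-0.6,0, 1,0,0,-0.5,0]'
python3 -m pendant '[1,-0.7,0.02,0,0, 1,-0.9,0.02,0,0, 1,-0.9,0.02,0,0, 1,-0.9,0.02,0,0, 1,-0.9,0.02,0,0, 1,-0.9,0,0,0, 1,-0.6,0,0,0, 1,-0.28,0,0,0]'
python3 -m pendant '[1,0,0,0.5,0, 1,0,0,0.4,0, 1,0,0,0.3,0,1,0,0,0,0,1,0,0,0,0]'
python3 - <<'E'
from h import *
im,d=ctrl.snapshot("top");W=world("top",d)
for x,y in((.4494,.175),(.433,.106)):
    m=(np.hypot(W[...,0]-x,W[...,1]-y)<.034)&(W[...,2]>.025)&(W[...,2]<.045);P=W[m]
    if len(P)>20: print(len(P),cv2.minEnclosingCircle(P[:,:2].astype(np.float32)),np.median(P[:,2]))
E
```

```text
time_s: 19.4
position: [0.4329, 0.1059, 0.0412]
tcp_rot: [-2.22, -2.222, 0.0]
wrist_force: [0.3, 0.4, 0.3]
gripper_width: 1.001
grasp_force: 0.0
time_s: 20.2
position: [0.4387, -0.201, 0.0405]
tcp_rot: [2.223, 2.218, 0.0]
wrist_force: [0.5, -0.3, -0.9]
gripper_width: 1.0
grasp_force: 0.0
time_s: 20.7
position: [0.4381, -0.1975, -0.0196]
tcp_rot: [-2.219, -2.223, 0.0]
wrist_force: [0.8, 0.3, -0.1]
gripper_width: 1.001
grasp_force: 0.0
381 ((0.44813063740730286, 0.17477448284626007), 0.025093890726566315) 0.03645768646194414
378 ((0.43108898401260376, 0.10627265274524689), 0.025227271020412445) 0.03626734524931391
```

```bash

python3 -m pendant '[1,0,0,0.2,0, 1,0,0,0.12,0, 1,0,0,0,0, 0.3,0,0,0,0, 0.3,0,0,0,0, 0.3,0,0,0,0, 0.3,0,0,0,0, 0.3,0,0,0,0]'
python3 -m pendant '[0.3,0,0,0,0]'
python3 -m pendant '[0.3,0,-0.1,0,0, 0.3,0,-0.2,0,0, 0.3,0,-0.2,0,0]'
python3 -m pendant '[0.3,0,-0.2,0,0, 0.3,0,-0.2,0,0]'
python3 -m pendant '[0.3,0,-0.2,0,0]'
python3 -m pendant '[0.3,0,0,0,0,0.3,0,0,0,0]'
```

```text
time_s: 21.55
position: [0.4389, -0.1983, -0.0349]
tcp_rot: [2.22, 2.221, 0.001]
wrist_force: [0.1, 1.0, 5.4]
gripper_width: 0.563
grasp_force: 61.7
time_s: 21.65
position: [0.4389, -0.1983, -0.0349]
tcp_rot: [2.22, 2.222, 0.001]
wrist_force: [-0.2, 0.3, 4.2]
gripper_width: 0.563
grasp_force: 61.7
time_s: 21.95
position: [0.4145, -0.1989, -0.0349]
tcp_rot: [2.218, 2.22, 0.002]
wrist_force: [3.6, -0.3, 5.8]
gripper_width: 0.566
grasp_force: 62.9
time_s: 22.15
position: [0.3939, -0.1987, -0.0349]
tcp_rot: [2.219, 2.22, 0.002]
wrist_force: [4.3, 0.6, 5.5]
gripper_width: 0.568
grasp_force: 62.9
time_s: 22.25
position: [0.3838, -0.1987, -0.0349]
tcp_rot: [2.219, 2.22, 0.002]
wrist_force: [4.0, 0.2, 5.7]
gripper_width: 0.568
grasp_force: 62.9
time_s: 22.45
position: [0.3818, -0.1986, -0.0349]
tcp_rot: [2.221, 2.221, -0.002]
wrist_force: [-1.3, -0.3, 11.0]
gripper_width: 0.567
grasp_force: 63.5
```

Foot 3 differs: 4.0 N at 5.7 N of press, against 5.5 N at 2.0 N. To be sure, I'll press a little and drag back, as with foot 1.

```bash

python3 -m pendant '[0.3,0,0,0.02,0, 0.3,0,0,0,0]'
python3 -m pendant '[0.3,0,0.1,0,0, 0.3,0,0.1,0,0]'
python3 -m pendant '[0.3,0,0.1,0,0, 0.3,0,0.1,0,0]'
python3 -m pendant '[0.3,0,0,0,0,0.3,0,0,0,0]'
```

```text
time_s: 22.65
position: [0.3818, -0.1986, -0.035]
tcp_rot: [2.221, 2.221, -0.002]
wrist_force: [-3.4, 0.3, 22.5]
gripper_width: 0.57
grasp_force: 65.2
time_s: 22.85
position: [0.386, -0.1983, -0.035]
tcp_rot: [-2.219, -2.216, 0.015]
wrist_force: [-15.4, -0.9, 37.6]
gripper_width: 0.568
grasp_force: 66.5
time_s: 23.05
position: [0.3962, -0.1981, -0.035]
tcp_rot: [-2.218, -2.216, 0.013]
wrist_force: [-15.5, -0.2, 37.1]
gripper_width: 0.564
grasp_force: 66.5
time_s: 23.25
position: [0.3979, -0.1981, -0.035]
tcp_rot: [-2.219, -2.218, 0.009]
wrist_force: [-12.6, 0.2, 31.6]
gripper_width: 0.564
grasp_force: 65.4
```

Foot 3 slides at a ratio of 0.37 in both directions. Foot 1 stuck at 0.52 under press, and feet 1 and 2 needed about 0.8 when dragged. At least one foot must be worn, so foot 3 is the slippery one and goes to the round tray.

```bash

python3 -m pendant '[0.3,0,-0.02,-0.03,0, 0.3,0,0,-0.05,0, 0.3,0,0,-0.2,0, 0.3,0,0,-0.4,0, 0.3,0,0,-0.4,0,0.3,0,0,0,0]'
python3 -m pendant '[0.3,-0.4,0.22,0,0, 0.3,-0.7,0.4,0,0, 0.3,-0.8,0.44,0,0, 0.3,-0.7,0.4,0,0, 0.3,-0.5,0.26,0,0, 0.3,-0.24,0.12,0,0, 0.3,0,0,0,0,0.3,0,0,0,0]'
python3 -m pendant '[0.3,0,0,0.3,0, 0.3,0,0,0.3,0, 0.3,0,0,0.2,0, 0.3,0,0,0,0,0.3,0,0,0,0]'
```

```text
time_s: 23.85
position: [0.4037, -0.1989, 0.0192]
tcp_rot: [2.218, 2.22, 0.002]
wrist_force: [0.9, -0.6, -5.0]
gripper_width: 0.568
grasp_force: 63.4
time_s: 24.65
position: [0.4928, -0.3638, 0.0156]
tcp_rot: [-2.218, -2.219, 0.0]
wrist_force: [-1.4, 0.8, -5.3]
gripper_width: 0.566
grasp_force: 63.1
time_s: 25.15
position: [0.4939, -0.3643, -0.0227]
tcp_rot: [-2.219, -2.222, 0.0]
wrist_force: [0.1, -0.8, -4.4]
gripper_width: 0.569
grasp_force: 63.3
```

Floor contact is expected at about −0.029.

```bash

python3 -m pendant '[0.3,0,0,0.04,0, 0.3,0,0,0.04,0, 0.3,0,0,0.02,0, 0.3,0,0,0,0]'
python3 -m pendant '[0.3,0,0,0.02,0, 0.3,0,0,0,0]'
```

```text
time_s: 25.55
position: [0.4944, -0.3651, -0.0275]
tcp_rot: [2.221, 2.222, 0.0]
wrist_force: [0.4, -0.3, -4.4]
gripper_width: 0.568
grasp_force: 63.3
time_s: 25.75
position: [0.4944, -0.3651, -0.0287]
tcp_rot: [-2.221, -2.222, 0.0]
wrist_force: [-0.0, 0.3, -4.6]
gripper_width: 0.566
grasp_force: 63.3
```

```bash

python3 -m pendant '[0.3,0,0,0.01,0, 0.3,0,0,0,0]'
```

```text
time_s: 25.95
position: [0.4945, -0.3651, -0.0288]
tcp_rot: [2.22, 2.222, 0.0]
wrist_force: [-1.2, 0.8, -1.9]
gripper_width: 0.567
grasp_force: 63.6
```

```bash

python3 -m pendant '[0.75,0,0,0,0, 0.75,0,0,0,0, 0.8,0,0,0,0, 0.8,0,0,-0.3,0, 0.9,0,0,-0.6,0, 1,0,0,-0.7,0, 1,0,0,-0.8,0]'
python3 -m pendant '[1,0.6,-0.2,0,0, 1,0.9,-0.2,0,0, 1,0.9,-0.3,0,0, 1,0.9,-0.3,0,0, 1,0.9,-0.2,0,0, 1,0.5,-0.1,0,0, 1,0,0,0,0, 1,0,0,0,0]'
python3 - <<'E'
from h import *
im,d=ctrl.snapshot("top");W=world("top",d)
for x,y in((.4494,.175),(.433,.106),(.494,-.365)):
    m=(np.hypot(W[...,0]-x,W[...,1]-y)<.034)&(W[...,2]>.025)&(W[...,2]<.045);P=W[m]
    print(len(P),cv2.minEnclosingCircle(P[:,:2].astype(np.float32)),np.median(P[:,2]),P[:,2].std())
cv2.imwrite("pics/t4.png",im[:,:,::-1])
E
```

```text
time_s: 26.65
position: [0.4938, -0.3646, 0.0916]
tcp_rot: [-2.219, -2.221, 0.0]
wrist_force: [0.8, -0.1, 0.2]
gripper_width: 0.999
grasp_force: 0.0
time_s: 27.45
position: [0.4299, -0.1302, 0.0915]
tcp_rot: [2.218, 2.222, 0.001]
wrist_force: [-0.0, 0.7, -0.5]
gripper_width: 0.996
grasp_force: 0.0
383 ((0.4480729103088379, 0.17474886775016785), 0.025173675268888474) 0.036398936939095794 0.002276179024681413
378 ((0.4313206076622009, 0.10641982406377792), 0.025112396106123924) 0.036306114407356704 0.002250035981425033
366 ((0.4923466444015503, -0.3658759593963623), 0.025362728163599968) 0.035617944180201755 0.0019917789249818464
```

View pics/t4.png

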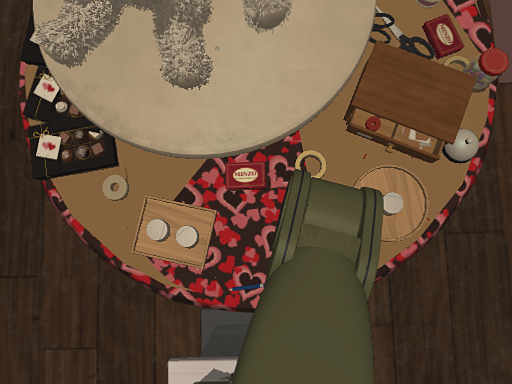

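The feet stand flat at (157,230) and (187,237) in the rectangular tray and (392,204) in the round tray. The tin, tape and ribbon haven't moved, and the gripper is clear. Handing in.

```bash
python3 -c "from bench import ctrl;print(ctrl.hand_in())"
```

```text
the job is handed in; nothing more can be done
None
```

I dragged all three feet and handed the job in at about 27.5 s; the two that gripped stand flat in the rectangular tray and the slippery one in the round tray, but no verdict came back and the third foot's measured friction (about 0.37) was above the stated worn range, so I called it worn by comparison with the other two (about 0.8).

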